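# Park the vial rotator upright

## Robot

A 6-joint arm with a two-finger parallel gripper is mounted at the origin on a cart in front of the work surface, level with it; the furniture and walls round the work are solid. World frame = base frame: x ahead of the robot, y to its left, z up, the work surface at z = 0. Lengths are in m, angles in rad, forces in N, time in s.
With the tool pointing down it reaches from about 0.225 to 0.875 m from the base axis. Payload 3.4 kg.
Tool frame: the origin (TCP) lies at the very end of the fingers, on their centre line; the grasp point (between the pads) lies 19 mm behind it (grasp_offset is the distance from the TCP to the grasp point, in m); y points along the fingers, z is the direction in which the jaws open and shut, and the axes are right-handed (so a half turn about y gives the same grasp; the last joint's range is limited). The gripper opens to 85 mm and grips with 20 to 120 N. Pads are 22 mm wide; open, the fingers measure 114 mm over their backs; the gripper's body (76 mm by 85 mm) begins 54 mm behind the grasp point. The pads swing forward as they close: fully open they stand 13 mm farther back than shut.
Start: joints at [1.032, 0.276, 1.505, -0, 1.361, -0.121], TCP at [0.233, 0.526, 0.231] pointing down, gripper open.
Joint ranges: [-2.89, 2.89], [-0.75, 2.08], [0.22, 2.7], [-1.18, 4.32], [0.11, 2.71], [-2.7, 2.7]. Speed limits (rad/s): [2.57, 2.57, 3.14, 3.14, 3.14, 3.14].

## Interface

Orientations are given as a unit quaternion [w, x, y, z].
In Python, from rig import get_state, get_image, sign_off, grasp_offset gives the robot as it stands.
- The arm moves only by the shell command python3 -m jog 'ROWS' [FORCE]. ROWS is JSON, one flat list of numbers, 7 for each row, row after row: the closure in counts, from 0 (fully open) to 255 (shut), then the shift along the tool's x, y, z in cm, then the turn, a rotation vector about the tool's x, y, z in units of 8 degrees (1.0 is 8 degrees). In form: [jaw, tx, ty, tz, rx, ry, rz, jaw, tx, ty, tz, rx, ry, rz, ...]. A call has 1 to 12 rows; each row is the pose to reach, as a shift and turn from the pose commanded when the call began, along the tool's axes at that moment; what a row does not reach only later rows make up. A row lasts 1/8 s, in which the tool goes at most 62.5 mm and 10.7 degrees, less where a joint would pass 70% of its speed; a pose out of reach is approached as far as the arm can. A call with a gripper value outside its range is refused whole. The fingers move at their own pace and stop on an object; FORCE is the grip in N (left out, the last holds). Time passes only in rows, so rows that repeat a pose let the fingers close. It gives the time, the measured TCP pose, the force and the opening at its end, in the units of the state.
- get_state(): the state, without advancing time (a new reading comes with each control period).
- get_image(name): name is "side" or "top" or "wrist"; returns a dict with "color" (400x640x3 uint8, blue, green, red), "mtx" (3x3 intrinsics, pixels), "k1" (the pictures are not rectified: a ray, as slopes to the right and down, at radius r is drawn at 1 + k1 r^2 times it, then the intrinsics apply), "R" (3x3) and "t" (3): a world point X has camera coordinates R X + t; the wrist camera has in their place "tool_from_camera" (4x4, takes a point from camera to tool coordinates, whose origin is the TCP and whose axes are the tool frame's). Camera axes: x right, y down, z forward; pixel columns grow to the right and rows downward; lengths in m; the calibration is good to about 2 mm. A picture is of the moment at which its call begins: read the wrist's pose just before it. There is no depth.
- sign_off(): hands the job in, once; it reports no verdict.
The state is a dict: "clock": time; "qpos": joint angles; "qd": joint speeds; "effort": joint torques, N m; "position": TCP position; "ee_rot": TCP orientation; "contact_force": force on the tool from outside, world axes, zero at the start; "moment": the same for the moment, N m; "width": finger opening in m.
Only numpy, scipy, OpenCV 4.12 (cv2) and the standard library are available. Lean on these libraries where they do the work, as an engineer would, in place of code of your own. Each camera call takes 0.05 s, during which the arm holds its last target.

## Task

The vial rotator is switched off with its sample vial hanging low. With the fingertips, push on its arms one after another to turn the rotor gently until the vial stands straight up, cap on top, and then push the parking bolt at the front of the base fully home so that its nose locks the slot of the bottom arm. Do not push on the vial itself, do not shift or lift the rotator, and leave the things round it where they are.

Things in the scene. Friction and masses are not known exactly. Their poses are not given: they have to be found in the camera images.
- rotator: Vial rotator, loose, 4 kg, on rubber feet: grey base plate, white motor housing, and before it a four-armed aluminium rotor turning in an upright plane. Origin on the worktop below the rotor's middle; x along the level axle from rotor to housing (away from the robot at yaw 0), y left, z up. Base plate 15 mm high, x -65..125, y +-75 mm, tongue y +-30 forward to x -120. Housing x 35..120, y +-45, 210 mm high.
- axle (a point): Centre of the rotor, 165 mm above the worktop; axes as the rotator's. Four equal flat arms, 90 degrees apart, 10 mm thick, lie in the plane x = 0 of this frame: 24 mm wide out to 90 mm from here, then a forked end 34 mm wide to 118 mm: two 8 mm tines and an 18 mm slot open outward. Grey spring clips stand 22 mm out from each arm's front face; one arm holds the vial, in line with the arm.
- rotor (a joint): Angle of the rotor, rad: 0 when the sample vial (and its arm) points straight up, growing clockwise as seen from the robot (towards the rotator's -y), 6.283 a full turn, no stops; at 0 the arms point up, right, down and left. The drive is stiff: it takes about 1.5 N at an arm's end and stays where it is left.
- sample_vial: Sample vial with a black screw cap, 27 mm in diameter, 62 mm long, clipped firmly to the front face of one arm with its cap outward: foot 30 mm and cap top 92 mm from the axle, its axis 21 mm in front of the arms' middle plane. Origin at the middle of its foot, z towards its cap.
- park_bolt (a joint): Travel of the parking bolt, m: 0 to 0.003 drawn out at the start, 0.023 fully home. It slides level along the rotator's x, 58 mm above the worktop, with about 2 N (more while it centres the arm), and stays where it is left. Its round nose (12 mm rod) meets the arm that hangs down at 0.009; it enters the slot if that arm is within about 4 degrees of straight down, else stops against a tine.
- bolt_knob (a point): Centre of the flat front face (on the robot's side) of the bolt's black push knob, a disc of 25 mm diameter, 58 mm above the worktop, 125 mm in front of the rotor's plane when drawn out and 102 mm when home. Behind it is the bolt's guide block, 30 mm wide, 70 mm high, 85 to 45 mm in front of the rotor's plane.
- vial_a: Loose bystander: capped vial, 27 mm diameter, 62 mm high, standing beside the rotator; origin under its foot.
- green_cap: Loose bystander: screw cap lying on its rim, 34 mm diameter, 14 mm high, beside the rotator's front; origin under its middle.
- beaker_50: Loose bystander: small glass beaker, 56 mm diameter, 62 mm high; origin under its foot.
- syringe_2: Loose bystander: syringe lying flat, 100 mm long, 28 mm wide; origin under its middle.
- marker_black: Loose bystander: felt marker lying flat, 136 mm long, 12 mm thick; origin under its middle.
- forceps: Loose bystander: steel forceps lying flat, 125 mm long, 8 mm high; origin under its middle.

How it is judged:
By the outcome, as a careful person would: the job done as asked, in the order asked, and still so for the second after the job is handed in, with the robot touching nothing.
It also fails if it takes over 67 s, if anything falls off the work surface, if the arm or the gripper's body presses on something with over 40 N, if the wrist force passes 120 N, or if a joint passes its speed limit or range.

## Working session

There is one attempt and no reset: what is moved stays moved. The work goes in short steps, Python scripts to look and compute and a shell command to move; the robot and the scene stay as the last step left them, time stands still between calls to the robot, and variables do not carry over. Pictures are saved under pics/ and viewed, and the job is handed in when it is done.

```bash
ls; mkdir -p pics; python3 - <<'E'
from rig import get_state,get_image
import cv2
s=get_state(); print(s)
for n in("side","top","wrist"):
    i=get_image(n); cv2.imwrite(f"pics/{n}0.png",i["color"]); print(n,{k:v for k,v in i.items() if k!="color"})
E
```

```text
pics
{'clock': 0.0, 'qpos': array([ 1.03199911e+00,  2.76597823e-01,  1.50613366e+00, -2.83082761e-05,
        1.36068134e+00, -1.20993156e-01]), 'qd': array([ 1.01135850e-04, -9.12475614e-05, -1.25540814e-03, -6.30603890e-04,
        7.13084246e-04,  5.40262668e-04]), 'effort': array([-3.00860076e-03, -4.16769111e+01, -2.45802552e+01, -3.66975546e-04,
        1.09451966e-02,  2.43815848e-07]), 'position': array([0.23304897, 0.52508265, 0.23043788]), 'ee_rot': array([-0.69112187,  0.69234586, -0.14684109,  0.14644268]), 'contact_force': array([-0.6579876 ,  0.41732324, -1.20878274]), 'moment': array([0.03273361, 0.04898924, 0.03907541]), 'width': 0.08537178667295629}
side {'mtx': array([[391.76828155,   0.        , 320.47474311],
       [  0.        , 391.76828155, 198.41688924],
       [  0.        ,   0.        ,   1.        ]]), 'k1': -0.07028496635705823, 'R': array([[-0.99886058,  0.04544976, -0.01455518],
       [ 0.03566379,  0.50822298, -0.86048678],
       [-0.03171165, -0.86002542, -0.50926481]]), 't': array([0.52977054, 0.05081619, 1.33348723])}
top {'mtx': array([[420.529
[... 228 characters left out ...]
[-0.99464923, -0.02684494, -0.09976098],
       [ 0.10017625, -0.01459297, -0.99486269]]), 't': array([0.10441592, 0.53773215, 1.18026506])}
wrist {'mtx': array([[324.79277113,   0.        , 317.46880547],
       [  0.        , 324.79277113, 200.76617259],
       [  0.        ,   0.        ,   1.        ]]), 'k1': -0.043017621235317625, 'tool_from_camera': array([[ 7.98611501e-04,  9.62252127e-01,  2.72158420e-01,
        -6.96796277e-02],
       [-8.60137686e-04, -2.72157745e-01,  9.62252265e-01,
        -1.41356771e-01],
       [ 9.99999311e-01, -1.00255944e-03,  6.10321013e-04,
        -1.65614845e-04],
       [ 0.00000000e+00,  0.00000000e+00,  0.00000000e+00,
         1.00000000e+00]])}
```

View pics/side0.png

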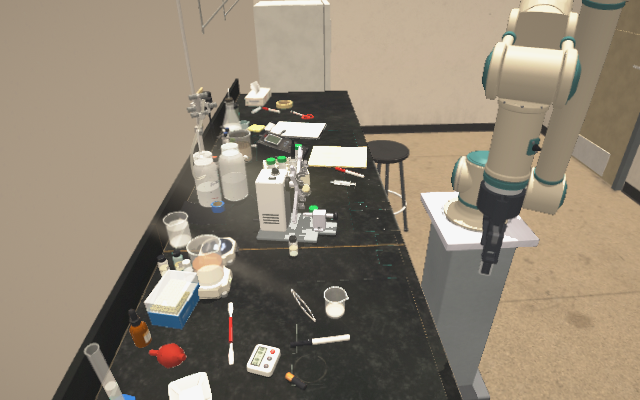

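View pics/top0.png

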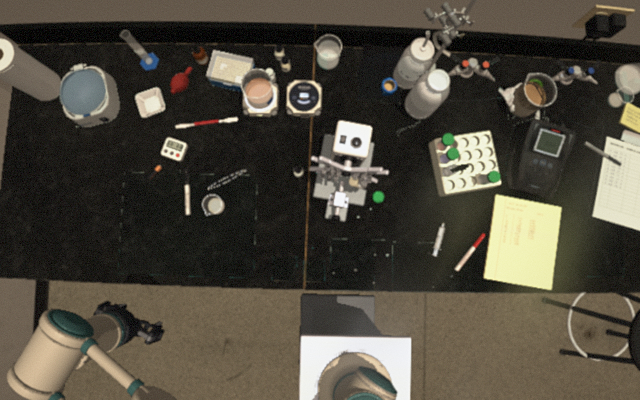

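View pics/wrist0.png

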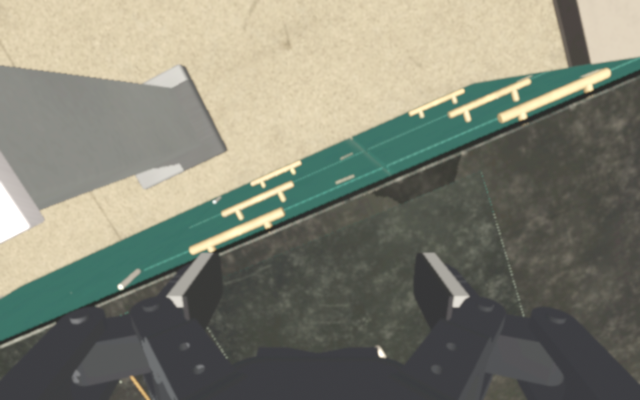

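The rotator is at about (345,170) in the top view and (290,205) in the side view. I'll zoom in on both.

```bash
python3 - <<'E'
import cv2
a=cv2.imread("pics/top0.png")[110:230,280:420]; cv2.imwrite("pics/top0z.png",cv2.resize(a,None,fx=5,fy=5,interpolation=2))
a=cv2.imread("pics/side0.png")[130:260,240:360]; cv2.imwrite("pics/side0z.png",cv2.resize(a,None,fx=4.6,fy=4.6,interpolation=2))
E
cat > h.py <<'E'
import numpy as np, cv2
from scipy.spatial.transform import Rotation as Ro
def ray(im,u,v,st=None):
    d=np.array([[[u,v]]],float); K=im["mtx"]
    p=cv2.undistortPoints(d,K,np.array([im["k1"],0,0,0.]))[0,0]
    dc=np.array([p[0],p[1],1.])
    if "R" in im: return -im["R"].T@im["t"], im["R"].T@dc
    T=im["tool_from_camera"]; q=st["ee_rot"]; Rt=Ro.from_quat(np.r_[q[1:],q[0]]).as_matrix()
    return st["position"]+Rt@T[:3,3], Rt@T[:3,:3]@dc
def onz(im,u,v,z,st=None):
    o,d=ray(im,u,v,st); return o+d*(z-o[2])/d[2]
def two(i1,p1,i2,p2):
    o1,d1=ray(i1,*p1);o2,d2=ray(i2,*p2)
    A=np.c_[d1,-d2]; s=np.linalg.lstsq(A,o2-o1,rcond=None)[0]
    a=o1+d1*s[0];b=o2+d2*s[1]; return (a+b)/2,np.linalg.norm(a-b)
def proj(im,X,st=None):
    X=np.asarray(X,float)
    if "R" in im: c=im["R"]@X+im["t"]
    else:
        T=im["tool_from_camera"]; q=st["ee_rot"]; Rt=Ro.from_quat(np.r_[q[1:],q[0]]).as_matrix()
        c=np.linalg.inv(T)@np.r_[Rt.T@(X-st["position"]),1]; c=c[:3]
    x=c[:2]/c[2]; x=x*(1+im["k1"]*(x@x)); return im["mtx"][:2,:2]@x+im["mtx"][:2,2]
E
```

```text
(no output)
```

View pics/top0z.png

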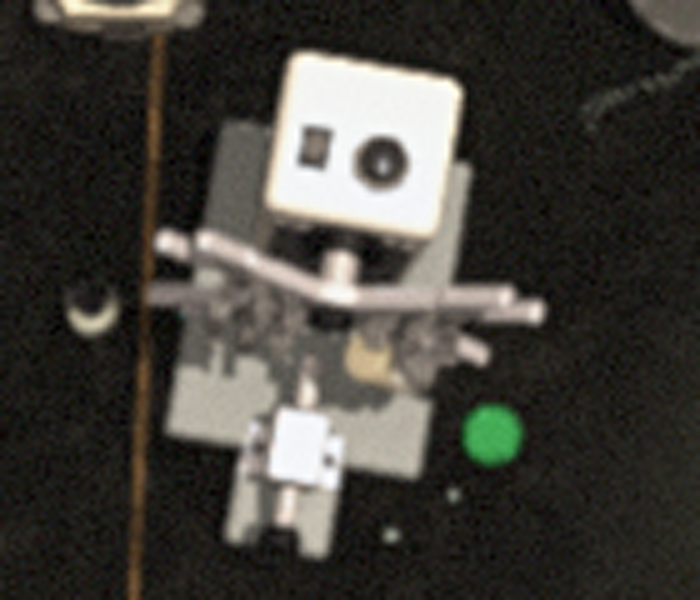

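View pics/side0z.png

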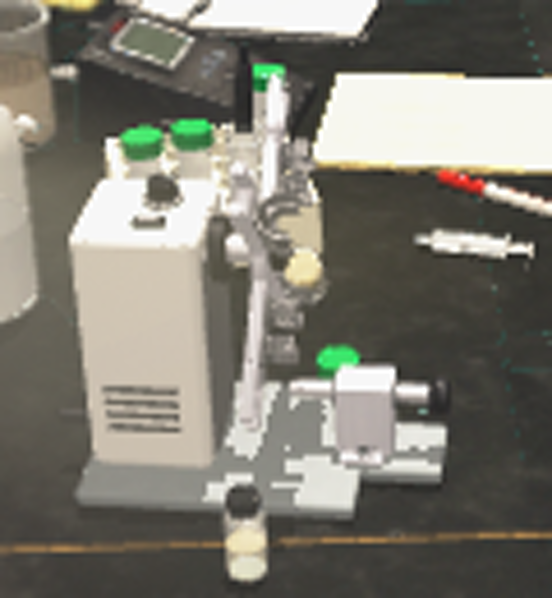

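```bash
python3 - <<'E'
from rig import get_image
from h import *
t=get_image("top"); s=get_image("side")
f=lambda x,y:(280+(x)/5-.4,110+y/5-.4)
P={ 'tongL':(225,545),'tongR':(328,558),'baseL':(165,437),'baseR':(420,480)}
for k,p in P.items(): print(k,onz(t,*f(*p),.015))
for k,p in {'hFL':(268,212),'hFR':(437,240),'hBL':(287,52),'hBR':(465,82)}.items(): print(k,onz(t,*f(*p),.21))
print('cap',onz(t,*f(492,435),.014),'vial',onz(t,*f(92,295),.06))
g=lambda x,y:(240+x/4.6-.4,130+y/4.6-.4)
print('knob side',)
print(two(t,f(288,540),s,g(446,397)))
for k,p in {'tip up left':(175,243),'right mid':(540,312),'right low':(487,352)}.items(): print(k,f(*p))
E
```

```text
tongL [0.48569594 0.09736986 0.015     ]
tongR [0.47973027 0.03773215 0.015     ]
baseL [0.54739958 0.13361997 0.015     ]
baseR [ 0.52634505 -0.01487037  0.015     ]
hFL [0.6387329  0.08627666 0.21      ]
hFR [0.62722588 0.00261317 0.21      ]
hBL [0.72020617 0.07849153 0.21      ]
hBR [ 0.70777725 -0.01053932  0.21      ]
cap [ 0.55387354 -0.05673389  0.014     ] vial [0.62155193 0.17683372 0.06      ]
knob side
(array([0.4844309 , 0.06378009, 0.0529504 ]), np.float64(0.005503855528072217))
tip up left (314.6, 158.2)
right mid (387.6, 172.0)
right low (377.0, 180.0)
```

```bash
cat >> h.py <<'E'
O=np.array([.601,.0505,0]); YAW=np.radians(-7.8)
def Rw(): return Ro.from_euler('z',YAW).as_matrix()
def W(p): return O+Rw()@np.array(p,float)   # rotator -> world
def tool(st): q=st["ee_rot"]; return Ro.from_quat(np.r_[q[1:],q[0]]).as_matrix()
def TH(roll=0): # tool y = rotator +x, tool x = down, z = x cross y
    R=Rw(); y=R[:,0]; x=-R[:,2]; z=np.cross(x,y); return np.c_[x,y,z]@Ro.from_euler('y',roll,degrees=True).as_matrix()
def rows(st,Xw,Rt):
    T=tool(st); d=T.T@(np.asarray(Xw)-st["position"])*100; r=Ro.from_matrix(T.T@Rt).as_rotvec(degrees=True)/8
    return np.round(d,2),np.round(r,2)
E
python3 - <<'E'
from rig import get_state
from h import *
s=get_state(); print(tool(s).round(3)); print(TH().round(3))
print(rows(s,W([-.18,0,.23]),TH()), W([-.18,0,.23]))
E
```

```text
[[ 0.914 -0.     0.406]
 [-0.406 -0.001  0.914]
 [-0.    -1.    -0.001]]
[[ 0.     0.991 -0.136]
 [ 0.    -0.136 -0.991]
 [-1.     0.     0.   ]]
(array([ 35.59,   0.11, -33.48]), array([14.83, 14.83,  2.11])) [0.42266539 0.0749288  0.23      ]
```

```bash
python3 -m jog '[255,4,-1,-4,0,1.3,0, 255,8,-2,-8,0,2.6,0, 255,12,-3,-12,0,3.9,0, 255,16,-4,-16,0,5.2,0, 255,20,-5,-19,0,6.5,0, 255,24,-6,-22,0,7.8,0, 255,28,-7,-26,0,9.1,0, 255,32,-7,-30,0,10.4,0, 255,35.7,-7,-33.5,0,11.7,0, 255,35.7,-7,-33.5,0,13,0, 255,35.7,-7,-33.5,0,14.3,0, 255,35.7,-7,-33.5,0,15.6,0]'
python3 - <<'E'
from rig import get_state
from h import *
s=get_state(); print(s["qpos"].round(3),s["position"]); print(tool(s).round(3)); 
print(rows(s,W([-.18,0,.23]),TH()))
E
```

```text
clock: 1.75
position: [0.4236, 0.0742, 0.3012]
ee_rot: [0.188, -0.188, 0.682, -0.682]
contact_force: [-0.1, -0.4, -0.3]
width: 0.0001
[0.011 0.018 1.65  0.    1.474 1.043] [0.4236304  0.07415874 0.30120278]
[[-0.858 -0.     0.513]
 [-0.513  0.    -0.858]
 [ 0.    -1.    -0.   ]]
(array([ 0.04,  7.12, -0.11]), array([ 3.78,  3.78, 10.78]))
```

```bash
python3 -m jog '[255,0,0.7,0,0.38,0.38,1.08, 255,0,1.4,0,0.76,0.76,2.16, 255,0,2.1,0,1.14,1.14,3.24, 255,0,2.8,0,1.52,1.52,4.32, 255,0,3.5,0,1.9,1.9,5.4, 255,0,4.2,0,2.28,2.28,6.48, 255,0,4.9,0,2.66,2.66,7.56, 255,0,5.6,0,3.04,3.04,8.64, 255,0,6.3,0,3.4,3.4,9.7, 255,0,7,0,3.78,3.78,10.78, 255,0,7,0,3.78,3.78,10.78, 255,0,7,0,3.78,3.78,10.78]'
python3 - <<'E'
from rig import get_state,get_image
from h import *
s=get_state(); print(s["qpos"].round(3),s["position"]); print(tool(s).round(3)); 
print(rows(s,W([-.18,0,.23]),TH()))
cv2.imwrite("pics/w1.png",get_image("wrist")["color"])
E
```

```text
clock: 3.25
position: [0.4159, 0.1009, 0.2214]
ee_rot: [0.416, 0.3, 0.643, -0.569]
contact_force: [-0.8, 1.5, -1.1]
width: -0.0
[-0.327 -0.254  2.645  2.048  0.516 -0.801] [0.4158695  0.10093022 0.22141817]
[[-0.474  0.859  0.192]
 [-0.087  0.171 -0.981]
 [-0.876 -0.482 -0.006]]
(array([-0.85, -0.28,  2.68]), array([2.32, 0.55, 3.58]))
```

View pics/w1.png

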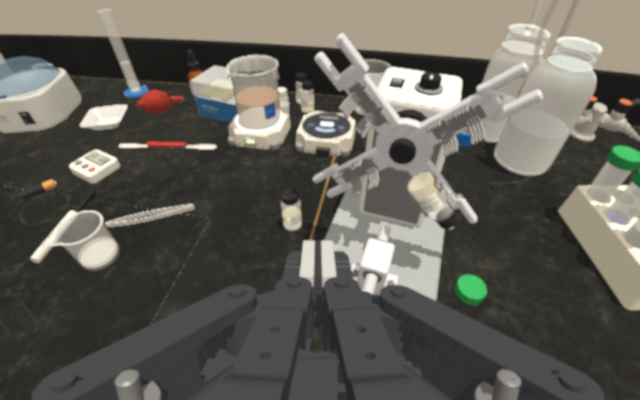

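```bash
cat >> h.py <<'E'
def onx(im,u,v,st,x=-.005):
    o,d=ray(im,u,v,st); R=Rw(); o=R.T@(o-O); d=R.T@d; return o+d*(x-o[0])/d[0]
E
python3 - <<'E'
from rig import get_state,get_image
from h import *
import sys
s=get_state(); im=get_image("wrist"); c=im["color"]
cv2.imwrite("pics/w2z.png",cv2.resize(c[20:240,290:560],None,fx=2.9,fy=2.7,interpolation=2))
for n,p in dict(axle=W([-.02,0,.165]),knob=W([-.125,0,.058]),ul=W([-.005,.0834,.2484])).items(): print(n,proj(im,p,s))
for p in [(402,150)]: print(onx(im,*p,s,-.02))
E
```

```text
axle [399.55112255 154.6603971 ]
knob [363.87759695 308.7445618 ]
ul [319.85710494  47.26867323]
[-0.02       -0.0013189   0.17063667]
```

View pics/w2z.png

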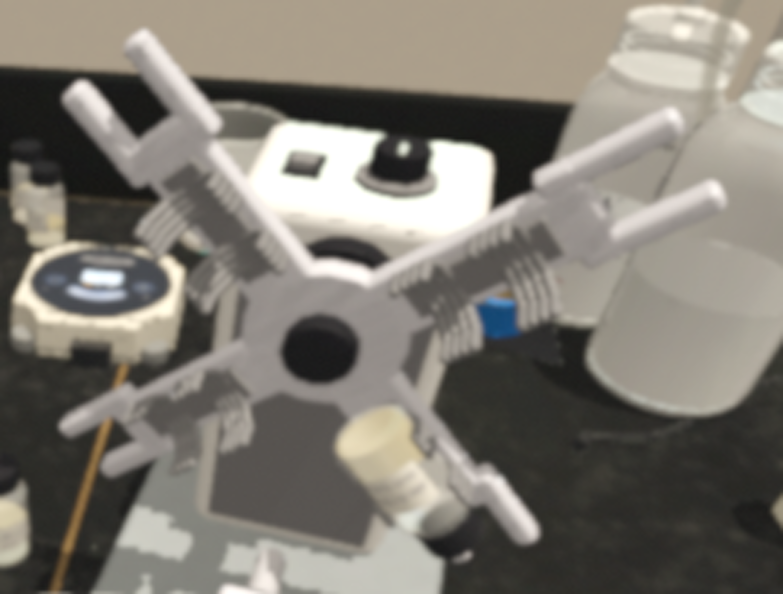

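```bash
python3 - <<'E'
from rig import get_state,get_image
from h import *
s=get_state(); im=get_image("wrist")
for n,ps in dict(UL=[(140,40),(75,92)],UR=[(675,120),(718,190)],LL=[(65,425),(110,465)],ax=[(318,348)]).items():
    q=np.mean([onx(im,290+x/2.9,20+y/2.7,s,-.005 if n!='ax' else -.012) for x,y in ps],0); d=q-[0,0,.165]
    print(n,q.round(4),'r',np.hypot(d[1],d[2]).round(4),'cw deg',np.degrees(np.arctan2(-d[1],d[2])).round(1))
E
```

```text
UL [-0.005   0.0783  0.2493] r 0.1151 cw deg -42.9
UR [-0.005  -0.0822  0.2435] r 0.1136 cw deg 46.3
LL [-0.005   0.0851  0.0879] r 0.1148 cw deg -132.2
ax [-0.012   0.0023  0.1635] r 0.0028 cw deg -123.4
```

```bash
python3 - <<'E'
from rig import get_state,get_image
from h import *
s=get_state(); 
print(rows(s,W([-.08,.043,.275]),TH()))
E
```

```text
(array([-10.24,   6.98,   1.8 ]), array([2.32, 0.53, 3.62]))
```

```bash
python3 -m jog '[255,-2,0.5,0.3,0.3,0.1,0.5, 255,-4,1.5,0.6,0.7,0.15,1.1, 255,-6,3,1,1.1,0.25,1.7, 255,-8,5,1.4,1.5,0.35,2.3, 255,-10.2,7,1.8,1.9,0.45,3, 255,-10.2,7,1.8,2.32,0.53,3.62, 255,-10.2,7,1.8,2.32,0.53,3.62, 255,-10.2,7,1.8,2.32,0.53,3.62]'
cat > st.py <<'E'
from rig import get_state,get_image
from h import *
import sys
s=get_state(); R=Rw()
print("q",s["qpos"].round(2),"rotpos",(R.T@(s["position"]-O)*1000).round(1),"F",(R.T@s["contact_force"]).round(1),s["clock"])
print(tool(s).round(3).tolist())
if len(sys.argv)>3:
    a=[float(v) for v in sys.argv[1:]]
    print("ROW",*rows(s,W(np.array(a[:3])/1000),TH(a[3] if len(a)>3 else 0)))
E
python3 st.py 8 43 268
```

```text
clock: 4.4
position: [0.5301, 0.1107, 0.2738]
ee_rot: [-0.467, -0.53, -0.469, 0.53]
contact_force: [-0.1, 0.4, -0.3]
width: 0.0001
q [ 0.44  0.49  2.69  3.71  1.6  -1.55] rotpos [-78.4  50.  273.8] F [-0.2  0.4 -0.3] 4.4
[[-0.002, 0.992, -0.125], [0.002, -0.125, -0.992], [-1.0, -0.002, -0.002]]
ROW [0.56 8.63 0.8 ] [ 0.08 -0.01  0.01]
```

```bash
python3 - <<'E'
from rig import get_state,get_image
import cv2
i=get_image("wrist")["color"]; cv2.imwrite("pics/w3.png",i)
i=get_image("top")["color"]; cv2.imwrite("pics/t3.png",i)
E
```

```text
(no output)
```

View pics/w3.png

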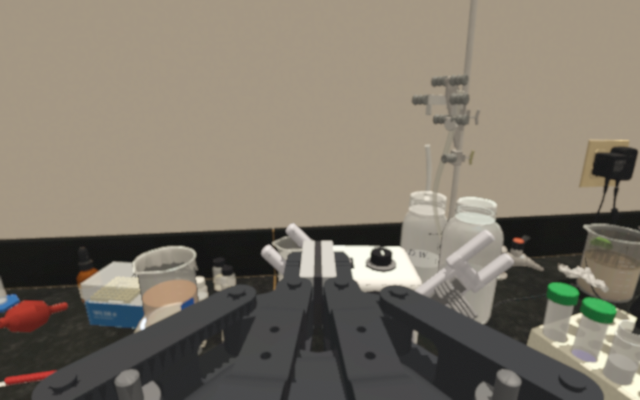

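View pics/t3.png

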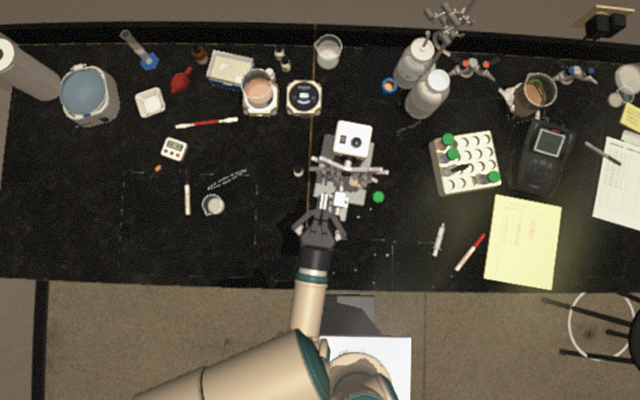

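```bash
python3 -m jog '[255,0.2,0.5,0.8,0,0,0, 255,0,2.5,0.8,0,0,0, 255,0,4.5,0.8,0,0,0, 255,0,6.5,0.8,0,0,0, 255,0,8.6,0.8,0,0,0, 255,0,8.6,0.8,0,0,0]'
python3 st.py 8 43 268
python3 - <<'E'
from rig import get_state,get_image
from h import *
i=get_image("wrist")["color"]; cv2.imwrite("pics/w4.png",i)
# stroke path
th0=None
for th in [-43,-50,-60,-70,-80,-90,-100,-110,-120]:
    a=np.radians(th); u=np.array([-np.sin(a),np.cos(a)]); n=np.array([-np.cos(a),-np.sin(a)])  # (y,z)
    h=8*abs(n[0])+11*abs(n[1])
    print(th,(1000*(.104*u+np.array([0,.165]))+(17+h)*n).round(1))
E
```

```text
clock: 5.25
position: [0.6133, 0.085, 0.2803]
ee_rot: [0.466, 0.535, 0.464, -0.53]
contact_force: [-0.8, -0.7, -0.2]
width: 0.0001
q [ 0.24  0.45  2.54  3.52  1.44 -1.62] rotpos [  7.5  35.8 280.3] F [-0.7 -0.8 -0.2] 5.25
[[0.008, 0.991, -0.135], [0.001, -0.135, -0.991], [-1.0, 0.008, -0.002]]
ROW [ 1.23  0.05 -0.71] [ 0.   -0.02 -0.05]
-43 [ 48.7 261.8]
-50 [ 60.  255.3]
-60 [ 74.8 243.4]
-70 [ 87.4 228.8]
-80 [ 97.3 211.8]
-90 [104. 193.]
-100 [107.5 175.7]
-110 [108.  157.7]
-120 [105.3 139.4]
```

View pics/w4.png

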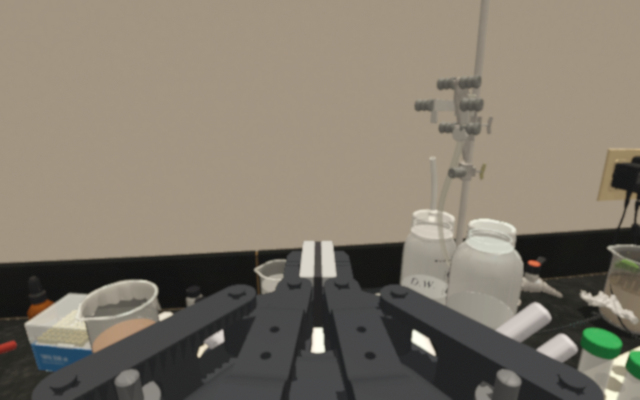

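```bash
python3 -m jog '[255,0.9,0,-0.6,0,0,0, 255,1.5,0,-1,0,0,0, 255,1.85,0,-1.3,0,0,0, 255,2.15,0,-1.85,0,0,0, 255,2.5,0,-2.4,0,0,0, 255,2.9,0,-2.9,0,0,0, 255,3.3,0,-3.4,0,0,0, 255,3.7,0,-3.9,0,0,0, 255,4.2,0,-4.35,0,0,0, 255,4.65,0,-4.75,0,0,0, 255,5.15,0,-5.15,0,0,0, 255,5.15,0,-5.15,0,0,0]'
python3 st.py 8 104 193
python3 - <<'E'
from rig import get_state,get_image
from h import *
cv2.imwrite("pics/w5.png",get_image("wrist")["color"])
cv2.imwrite("pics/s5.png",cv2.resize(get_image("side")["color"][120:260,220:380],None,fx=4,fy=4))
E
```

```text
clock: 6.8
position: [0.62, 0.1381, 0.2245]
ee_rot: [-0.466, -0.532, -0.465, 0.532]
contact_force: [0.2, 0.6, -0.8]
width: 0.0
q [ 0.4   0.63  2.51  3.68  1.57 -1.57] rotpos [  7.   89.4 224.5] F [ 0.1  0.6 -0.8] 6.8
[[0.001, 0.991, -0.132], [-0.002, -0.132, -0.991], [-1.0, 0.001, 0.002]]
ROW [ 3.15  0.11 -1.47] [ 0.02  0.01 -0.01]
```

View pics/w5.png

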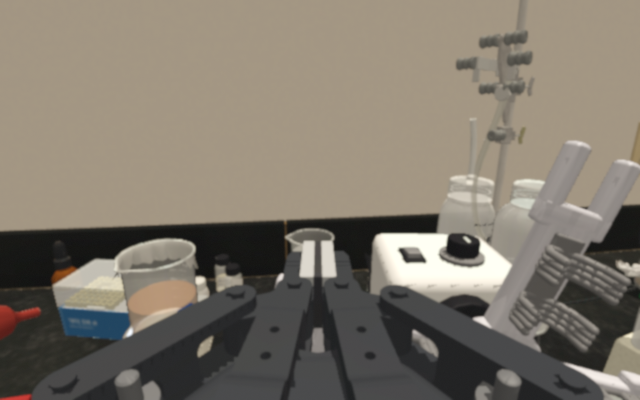

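View pics/s5.png

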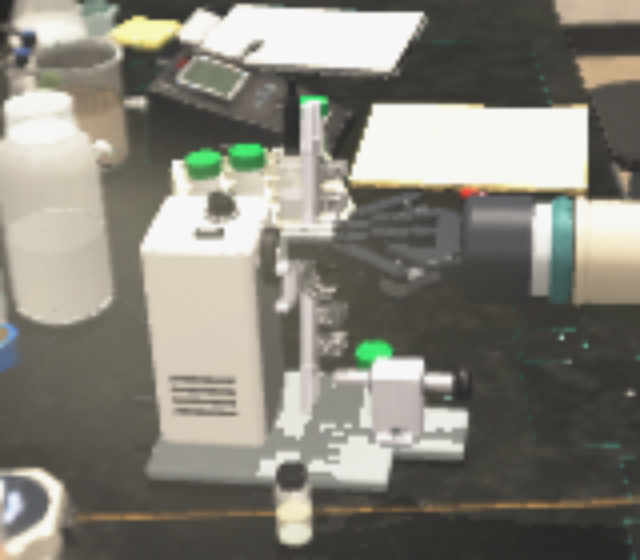

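```bash
python3 -m jog '[255,0.4,0,-0.3,0,0,0, 255,0.9,0,-0.6,0,0,0, 255,1.4,0,-0.85,0,0,0, 255,2,0,-1.1,0,0,0, 255,2.6,0,-1.3,0,0,0, 255,3.2,0,-1.5,0,0,0, 255,3.8,0,-1.6,0,0,0, 255,4.4,0,-1.75,0,0,0, 255,5,0,-1.8,0,0,0, 255,5.6,0,-1.85,0,0,0, 255,6.2,0,-1.85,0,0,0, 255,6.2,0,-1.85,0,0,0]'
python3 st.py 8 108 190
python3 - <<'E'
from rig import get_state,get_image
from h import *
cv2.imwrite("pics/w6.png",get_image("wrist")["color"])
cv2.imwrite("pics/s6.png",cv2.resize(get_image("side")["color"][120:260,220:380],None,fx=4,fy=4))
E
```

```text
clock: 8.4
position: [0.6225, 0.1557, 0.162]
ee_rot: [-0.466, -0.532, -0.465, 0.533]
contact_force: [0.1, -0.0, 0.3]
width: -0.0001
q [ 0.45  0.82  2.5   3.74  1.73 -1.47] rotpos [  7.1 107.1 162. ] F [ 0.1 -0.   0.3] 8.4
[[-0.0, 0.991, -0.133], [-0.002, -0.133, -0.991], [-1.0, 0.0, 0.002]]
ROW [-2.8   0.09 -0.08] [ 0.02  0.01 -0.  ]
```

View pics/w6.png

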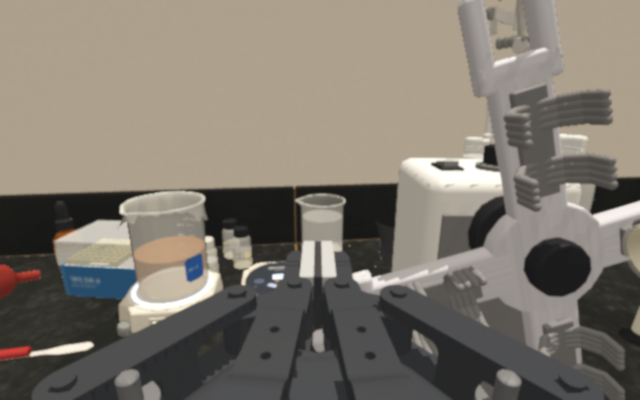

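View pics/s6.png

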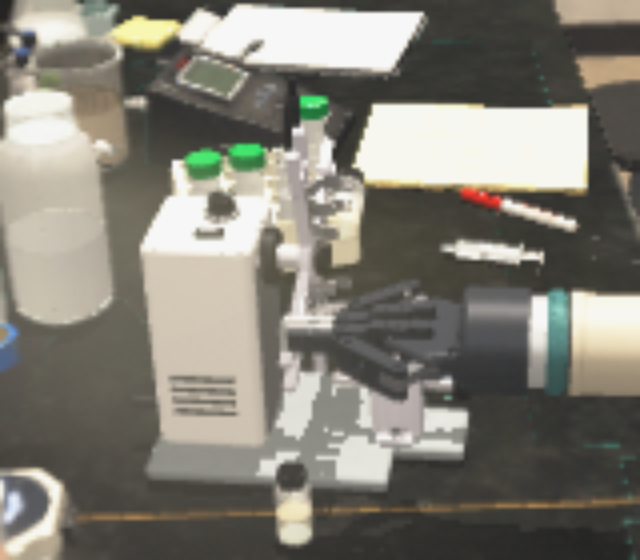

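```bash
python3 -m jog '[255,-0.8,0,-0.3,0,0,0, 255,-1,-3,-0.3,0,0,0, 255,-1,-6.5,-0.3,0,0,0, 255,-4,-6.5,3,0,0,0, 255,-8,-6.5,7,0,0,0, 255,-11.4,-6.5,11.7,0,0,0, 255,-11.4,-6.5,11.7,0,0,0]'
python3 st.py 8 -10 276
python3 - <<'E'
from rig import get_state,get_image
from h import *
cv2.imwrite("pics/w7.png",get_image("wrist")["color"])
E
```

```text
clock: 9.38
position: [0.5515, 0.0486, 0.2937]
ee_rot: [0.462, 0.539, 0.459, -0.534]
contact_force: [-0.1, 0.3, 0.4]
width: -0.0
q [ 0.17  0.41  2.69  3.47  1.54 -1.58] rotpos [-48.8  -8.6 293.7] F [-0.2  0.3  0.4] 9.375
[[0.007, 0.988, -0.151], [0.002, -0.151, -0.988], [-1.0, 0.007, -0.003]]
ROW [1.8  5.67 0.06] [-0.11 -0.02 -0.05]
```

View pics/w7.png

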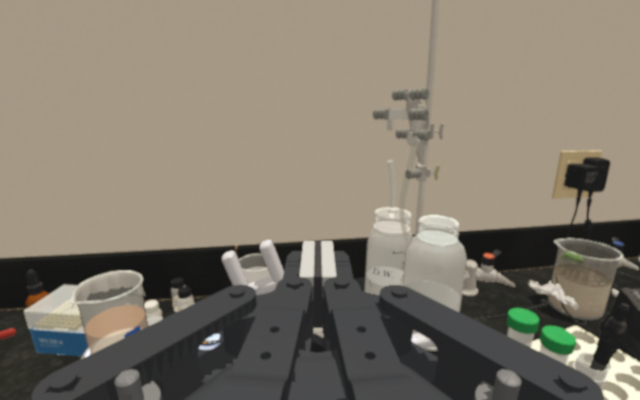

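```bash
python3 - <<'E'
from rig import get_state,get_image
from h import *
s=get_state(); im=get_image("wrist")
for p in [(232,256),(268,245)]:
    q=onx(im,*p,s); print(q.round(4))
E
```

```text
[-0.005   0.0474  0.2697]
[-0.005   0.0244  0.2771]
```

```bash
python3 -m jog '[255,1.6,0.3,0.1,0,0,0, 255,1.6,2,0.1,0,0,0, 255,1.6,4,0.1,0,0,0, 255,1.6,5.7,0.1,0,0,0, 255,1.6,5.7,0.1,0,0,0]'
python3 st.py 8 9 272.4
```

```text
clock: 10.1
position: [0.6108, 0.048, 0.2671]
ee_rot: [-0.462, -0.531, -0.466, 0.536]
contact_force: [0.1, 0.9, -0.4]
width: -0.0003
q [ 0.11  0.48  2.59  3.39  1.5  -1.59] rotpos [ 10.   -1.1 267.1] F [-0.1  0.9 -0.4] 10.1
[[-0.009, 0.99, -0.138], [-0.0, -0.138, -0.99], [-1.0, -0.009, 0.002]]
ROW [-0.53 -0.21 -1.01] [-0.01  0.01  0.07]
```

```bash
python3 -m jog '[255,-0.2,0,-0.5,0,0,0, 255,-0.3,0,-1.1,0,0,0, 255,-0.3,0,-1.7,0,0,0, 255,-0.3,0,-2.3,0,0,0, 255,-0.2,0,-2.9,0,0,0, 255,0,0,-3.5,0,0,0, 255,0.2,0,-4.1,0,0,0, 255,0.4,0,-4.7,0,0,0, 255,0.75,0,-5.3,0,0,0, 255,1.05,0,-5.85,0,0,0, 255,1.4,0,-6.4,0,0,0, 255,1.4,0,-6.4,0,0,0]'
python3 st.py 8 74.8 243.4
```

```text
clock: 11.6
position: [0.6187, 0.1098, 0.2551]
ee_rot: [-0.462, -0.532, -0.465, 0.536]
contact_force: [-0.0, 0.8, -0.3]
width: -0.0002
q [ 0.33  0.52  2.52  3.61  1.48 -1.62] rotpos [  9.5  61.1 255.1] F [-0.1  0.8 -0.3] 11.6
[[-0.007, 0.99, -0.14], [-0.001, -0.14, -0.99], [-1.0, -0.007, 0.001]]
ROW [ 1.17 -0.15 -1.37] [-0.03  0.01  0.05]
```

```bash
python3 -m jog '[255,0.4,0,-0.5,0,0,0, 255,0.8,0,-0.95,0,0,0, 255,1.2,0,-1.4,0,0,0, 255,1.6,0,-1.8,0,0,0, 255,2.1,0,-2.2,0,0,0, 255,2.6,0,-2.6,0,0,0, 255,3.1,0,-2.95,0,0,0, 255,3.6,0,-3.25,0,0,0, 255,4.1,0,-3.5,0,0,0, 255,4.6,0,-3.7,0,0,0, 255,5,0,-3.9,0,0,0, 255,5,0,-3.9,0,0,0]'
python3 st.py 8 104 193
python3 - <<'E'
from rig import get_state,get_image
from h import *
cv2.imwrite("pics/w8.png",get_image("wrist")["color"])
E
```

```text
clock: 13.1
position: [0.6238, 0.1479, 0.2047]
ee_rot: [-0.462, -0.532, -0.465, 0.536]
contact_force: [-0.2, 0.3, 0.3]
width: -0.0001
q [ 0.44  0.68  2.49  3.72  1.59 -1.56] rotpos [  9.4  99.6 204.7] F [-0.2  0.3  0.3] 13.1
[[-0.008, 0.99, -0.14], [-0.0, -0.14, -0.99], [-1.0, -0.008, 0.002]]
ROW [ 1.17 -0.13 -0.44] [-0.03  0.01  0.05]
```

View pics/w8.png

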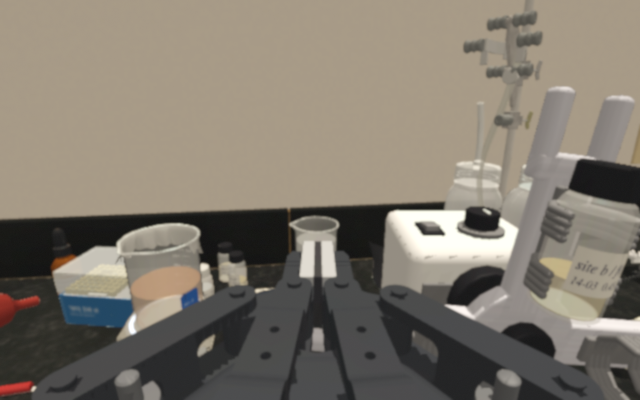

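```bash
cat > ang.py <<'E'
from rig import get_state,get_image
from h import *
import sys
s=get_state(); im=get_image("wrist")
def ang(*ps):
    q=np.mean([onx(im,*p,s) for p in ps],0); d=q-[0,0,.165]; print(q.round(4),np.hypot(d[1],d[2]).round(4),np.degrees(np.arctan2(-d[1],d[2])).round(2))
E
python3 - <<'E'
from ang import *
ang((560,92),(618,100))
for p in [(560,92),(618,100),(501,362)]: print(onx(im,*p,s))
E
```

```text
[-0.005  -0.0068  0.2789] 0.1141 3.4
[-0.005       0.00570376  0.28012987]
[-0.005      -0.01924967  0.27775249]
[-0.005       0.00809799  0.1526225 ]
```

```bash
python3 -m jog '[255,0.3,0,-0.1,0,0,0, 255,0.5,0,-0.2,0,0,0, 255,0.5,0,-0.2,0,0,0, 255,-0.5,0,-0.2,0,0,0, 255,-1,0,-0.2,0,0,0, 255,-1,-4,-0.2,0,0,0, 255,-3,-8,1,0,0,0, 255,-6,-9,3,0,0,0, 255,-6,-9,4,0,0,0, 255,-6,-9,4,0,0,0]'
python3 st.py 
python3 - <<'E'
from rig import get_state,get_image
from h import *
cv2.imwrite("pics/w9.png",get_image("wrist")["color"])
E
```

```text
clock: 14.45
position: [0.5297, 0.1198, 0.2659]
ee_rot: [-0.461, -0.533, -0.465, 0.536]
contact_force: [0.0, -0.4, 0.5]
width: 0.0002
q [ 0.5   0.51  2.67  3.79  1.59 -1.55] rotpos [-80.1  59.  265.9] F [ 0.1 -0.4  0.5] 14.45
[[-0.007, 0.99, -0.142], [0.0, -0.142, -0.99], [-1.0, -0.007, 0.001]]
```

View pics/w9.png

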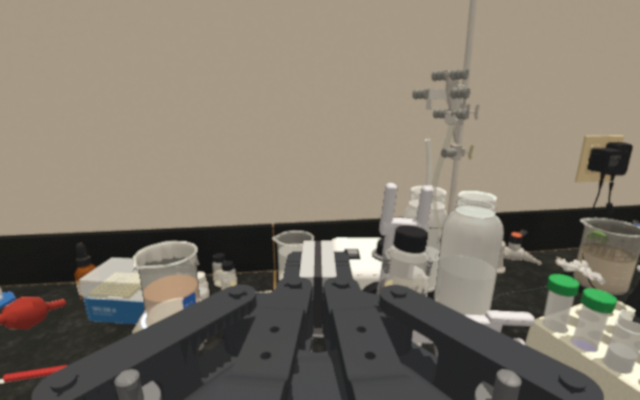

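```bash
python3 - <<'E'
from ang import *
cv2.imwrite("pics/w9z.png",cv2.resize(im["color"][170:370,340:560],None,fx=3.5,fy=3,interpolation=2))
E
```

```text
(no output)
```

View pics/w9z.png

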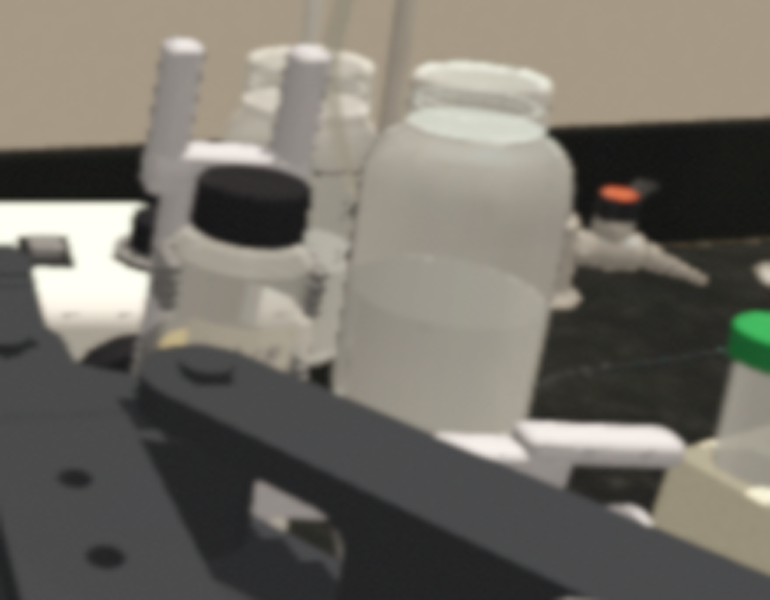

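```bash
python3 - <<'E'
from ang import *
z=lambda x,y:(340+x/3.5,170+y/3)
ang(z(180,50),z(310,57))
for p in [(180,50),(310,57),(163,50),(145,185),(328,60),(678,428),(522,424)]: print(p,onx(im,*z(*p),s).round(4))
print(proj(im,W([-.02,0,.165]),s))
E
```

```text
[-0.005  -0.0049  0.28  ] 0.1151 2.44
(180, 50) [-0.005   0.0081  0.2809]
(310, 57) [-0.005  -0.0179  0.2792]
(163, 50) [-0.005   0.0115  0.2809]
(145, 185) [-0.005   0.0132  0.2476]
(328, 60) [-0.005  -0.0216  0.2785]
(678, 428) [-0.005  -0.1141  0.1771]
(522, 424) [-0.005  -0.0768  0.1793]
[396.24184019 341.13949783]
```

```bash
python3 -m jog '[255,2.5,1,-3,0,0,0, 255,5.2,2,-4.5,0,0,0, 255,5.2,5,-4.5,0,0,0, 255,5.2,8.8,-4.5,0,0,0, 255,5.2,8.8,-4.5,0,0,0, 255,5.2,8.8,-4.5,0,0,0]'
python3 st.py 8 104 193.5
```

```text
clock: 15.35
position: [0.6224, 0.1524, 0.2125]
ee_rot: [-0.462, -0.532, -0.465, 0.537]
contact_force: [-1.5, 0.0, 0.8]
width: 0.0006
q [ 0.45  0.65  2.48  3.74  1.56 -1.58] rotpos [  7.4 103.9 212.5] F [-1.4 -0.2  0.8] 15.35
[[-0.008, 0.99, -0.142], [-0.001, -0.142, -0.99], [-1.0, -0.008, 0.002]]
ROW [ 1.9   0.07 -0.02] [-0.04  0.01  0.05]
```

```bash
python3 -m jog '[255,0.6,0,0,0,0,0, 255,1.1,0,0,0,0,0, 255,1.4,0,0,0,0,0, 255,1.7,0,0,0,0,0, 255,1.9,0,0,0,0,0, 255,1.9,0,0,0,0,0, 255,1.9,0,0,0,0,0]'
python3 st.py 8 104 193.5
python3 -m jog '[255,-0.6,0,0,0,0,0, 255,-1.2,0,0,0,0,0, 255,-1.2,-4,0,0,0,0, 255,-3,-8,1.5,0,0,0, 255,-6,-9,3.5,0,0,0, 255,-6,-9,4,0,0,0, 255,-6,-9,4,0,0,0]'
python3 st.py 
python3 - <<'E'
from ang import *
cv2.imwrite("pics/w10z.png",cv2.resize(im["color"][170:370,340:560],None,fx=3.5,fy=3,interpolation=2))
E
```

```text
clock: 16.23
position: [0.6224, 0.1523, 0.1944]
ee_rot: [-0.462, -0.532, -0.465, 0.536]
contact_force: [1.3, 0.4, 0.4]
width: -0.0002
q [ 0.45  0.71  2.49  3.74  1.62 -1.54] rotpos [  7.4 103.7 194.4] F [1.2 0.6 0.4] 16.225
[[-0.007, 0.99, -0.142], [-0.0, -0.142, -0.99], [-1.0, -0.007, 0.001]]
ROW [ 0.09  0.06 -0.03] [-0.05  0.01  0.05]
clock: 17.1
position: [0.5284, 0.1254, 0.2552]
ee_rot: [-0.462, -0.533, -0.465, 0.536]
contact_force: [0.3, -0.0, -0.7]
width: -0.0001
q [ 0.52  0.56  2.68  3.81  1.64 -1.51] rotpos [-82.1  64.4 255.2] F [ 0.3  0.  -0.7] 17.1
[[-0.006, 0.99, -0.142], [0.001, -0.142, -0.99], [-1.0, -0.006, 0.0]]
```

View pics/w10z.png

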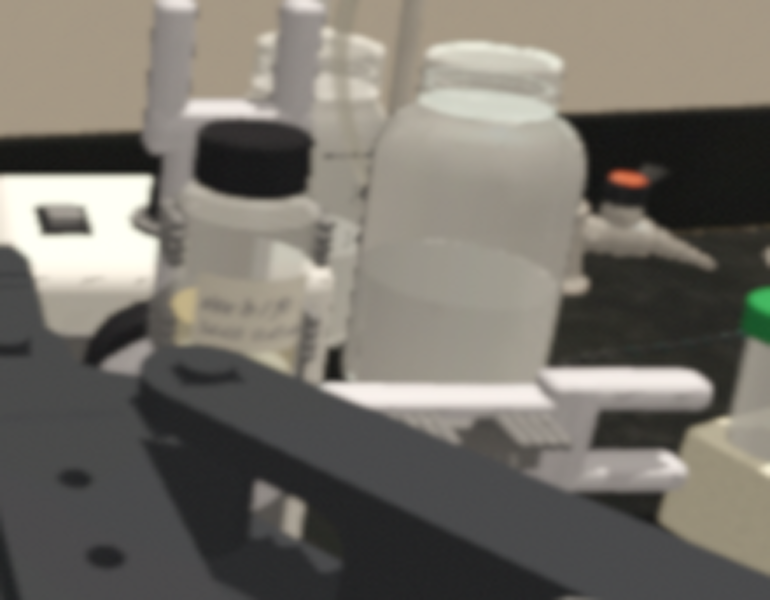

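```bash
python3 - <<'E'
from ang import *
z=lambda x,y:(340+x/3.5,170+y/3)
for p in [(152,10),(147,148),(545,375),(705,375),(328,388),(540,390),(590,455),(680,457)]: print(p,onx(im,*z(*p),s).round(4))
a=onx(im,*z(328,391),s);b=onx(im,*z(542,389),s);print(np.degrees(np.arctan2(a[2]-b[2],a[1]-b[1])))
a=onx(im,*z(600,375),s);b=onx(im,*z(700,376),s);print(np.degrees(np.arctan2(a[2]-b[2],a[1]-b[1])))
a=onx(im,*z(152,10),s);b=onx(im,*z(146,148),s);print(np.degrees(np.arctan2(a[1]-b[1],a[2]-b[2])))
E
```

```text
(152, 10) [-0.005   0.0187  0.2793]
(147, 148) [-0.005   0.0178  0.2457]
(545, 375) [-0.005  -0.0761  0.1821]
(705, 375) [-0.005  -0.1139  0.1812]
(328, 388) [-0.005  -0.0268  0.1792]
(540, 390) [-0.005  -0.0757  0.1776]
(590, 455) [-0.005  -0.0912  0.157 ]
(680, 457) [-0.005  -0.1133  0.1556]
0.40827491359683826
2.1376310059046215
1.1065588423448967
```

```bash
sed -i 's/^    print("ROW.*/    p=a[3] if len(a)>3 else 0; print("ROW",*rows(s,W(np.array(a[:3])\/1000),TH()@Ro.from_euler("z",-p,degrees=True).as_matrix()))/' st.py; python3 st.py -170 0 180 50
```

```text
q [ 0.53  0.56  2.68  3.81  1.64 -1.51] rotpos [-81.7  64.9 254.5] F [-0.3 -1.  -0.1] 17.2
[[-0.007, 0.99, -0.142], [0.0, -0.142, -0.99], [-1.0, -0.006, 0.001]]
ROW [ 7.51 -8.74  6.54] [-0.04 -0.01 -6.2 ]
```

```bash
python3 -m jog '[255,0,-1,0.6,0,0,-0.6, 255,0.3,-2,1.2,0,0,-1.2, 255,0.8,-3,1.8,0,0,-1.8, 255,1.5,-4,2.5,0,0,-2.5, 255,2.2,-5,3.2,0,0,-3.1, 255,3,-6,4,0,0,-3.7, 255,4,-7,5,0,0,-4.4, 255,5,-8,6,0,0,-5, 255,6.5,-8.7,6.5,0,0,-5.6, 255,7.5,-8.7,6.5,0,0,-6.2, 255,7.5,-8.7,6.5,0,0,-6.2, 255,7.5,-8.7,6.5,0,0,-6.2]'
python3 st.py -160 0 80 50
python3 - <<'E'
from ang import *
cv2.imwrite("pics/w11.png",im["color"])
E
```

```text
clock: 18.7
position: [0.4364, 0.0576, 0.1367]
ee_rot: [-0.216, -0.301, -0.648, 0.665]
contact_force: [0.1, 0.5, 0.4]
width: -0.0
q [ 0.07 -0.05  2.49  4.32  0.12 -2.59] rotpos [-164.   -15.3  136.7] F [-0.   0.5  0.4] 18.7
[[-0.726, 0.677, -0.121], [0.104, -0.067, -0.992], [-0.68, -0.733, -0.022]]
ROW [ 3.57  4.47 -1.4 ] [ 0.18 -0.02 -0.36]
```

View pics/w11.png

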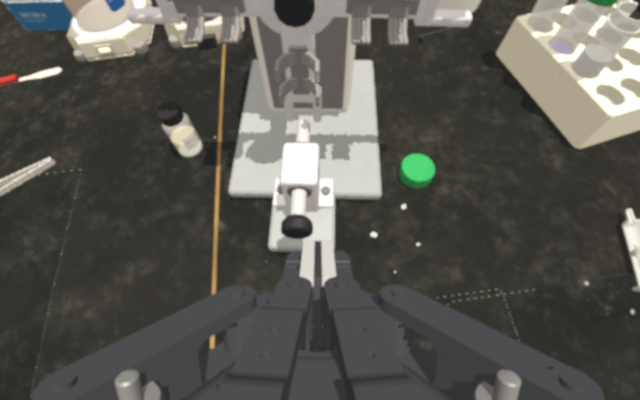

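```bash
cat > kin.py <<'E'
import numpy as np
from scipy.optimize import least_squares
from scipy.spatial.transform import Rotation as Ro
D=[([1.03199911,.276597823,1.50613366,0,1.36068134,-.120993],[.23304897,.52508265,.23043788]),
([.011,.018,1.65,0,1.474,1.043],[.42363,.07416,.3012]),
([-.327,-.254,2.645,2.048,.516,-.801],[.41587,.10093,.22142]),
([.44,.49,2.69,3.71,1.6,-1.55],[.5301,.1107,.2738]),
([.24,.45,2.54,3.52,1.44,-1.62],[.6133,.085,.2803]),
([.45,.82,2.5,3.74,1.73,-1.47],[.6225,.1557,.162]),
([.11,.48,2.59,3.39,1.5,-1.59],[.6108,.048,.2671]),
([.45,.71,2.49,3.74,1.62,-1.54],[.6224,.1523,.1944]),
([.07,-.05,2.49,4.32,.12,-2.59],[.4364,.0576,.1367])]
def fk(q,p):
    ox,oy,h,a,c,b,L,d,e=p
    z=lambda t:Ro.from_euler('z',t).as_matrix(); y=lambda t:Ro.from_euler('y',t).as_matrix()
    R1=z(q[0]);R2=R1@y(q[1]);R3=R2@y(q[2]);R5=R3@z(q[3])@y(q[4])
    return R1@[ox,oy,h]+R2@[0,0,a]+R3@[c,0,b]+R5@[d,e,L], R5@z(q[5])
f=lambda p:np.concatenate([fk(q,p)[0]-x for q,x in D])
sol=least_squares(f,[0,0,.2,.4,0,.4,.2,0,0]); P=sol.x
if __name__=="__main__":
    print(P.round(3),np.abs(sol.fun).max())
    for q,x in D[-2:]: print(fk(q,P)[1].round(2))
E
python3 kin.py
```

```text
[0.001 0.069 0.131 0.632 0.06  0.422 0.361 0.003 0.001] 0.003474059994525769
[[ 0.15 -0.    0.99]
 [ 0.99  0.   -0.15]
 [-0.    1.    0.  ]]
[[ 0.12  0.72  0.68]
 [ 0.99 -0.1  -0.06]
 [ 0.03  0.68 -0.73]]
```

```bash
cat > ik.py <<'E'
from kin import *
from h import W,TH
lo=np.array([-2.89,-.75,.22,-1.18,.11,-2.7]);hi=np.array([2.89,2.08,2.7,4.32,2.71,2.7])
def TP(pitch,roll=0,yaw=0):
    T=Ro.from_euler('z',-yaw,degrees=True).as_matrix()@TH()@Ro.from_euler('zy',[-pitch,roll],degrees=True).as_matrix() if 0 else Ro.from_euler('z',yaw,degrees=True).as_matrix()@TH()@Ro.from_euler('ZY',[-pitch,roll],degrees=True).as_matrix()
    return T
def ik(pos,T):
    M=np.c_[-T[:,2],-T[:,0],T[:,1]]
    out=[]
    for q40 in (0,1.5,3.14,4):
      for q60 in (-1.5,0,1.5):
        g=np.array([.1,.3,2.2,q40,.6,q60])
        r=least_squares(lambda q:np.r_[(fk(q,P)[0]-pos)*5,(fk(q,P)[1]-M).ravel()],g,bounds=(lo,hi))
        if r.cost<1e-5 and not any(np.allclose(r.x,o,atol=.02) for o in out): out.append(r.x)
    return out
if __name__=="__main__":
  for x in (-150,-110):
   for ph in (20,30,40,50,60,70):
    for roll in (0,90,-90):
      o=ik(W([x/1000,0,.05]),TP(ph,roll))
      print(x,ph,roll,[ (q.round(2).tolist(), np.minimum(q-lo,hi-q).min().round(2)) for q in o])
E
python3 ik.py
```

```text
-150 20 0 []
-150 20 90 []
-150 20 -90 []
-150 30 0 []
-150 30 90 []
-150 30 -90 []
-150 40 0 []
-150 40 90 []
-150 40 -90 []
-150 50 0 [([0.15, 0.25, 2.57, 3.64, 0.39, -1.81], np.float64(0.13))]
-150 50 90 [([0.15, 0.25, 2.57, 3.64, 0.39, -0.24], np.float64(0.13))]
-150 50 -90 []
-150 60 0 []
-150 60 90 [([0.1, 0.17, 2.41, -1.18, 0.13, -1.76], np.float64(0.0))]
-150 60 -90 [([0.1, 0.17, 2.41, -1.18, 0.13, 1.38], np.float64(0.0))]
-150 70 0 [([0.05, 0.18, 2.27, -0.19, 0.36, 1.92], np.float64(0.25))]
-150 70 90 []
-150 70 -90 [([0.05, 0.18, 2.27, -0.19, 0.36, 0.35], np.float64(0.25))]
-110 20 0 []
-110 20 90 []
-110 20 -90 []
-110 30 0 []
-110 30 90 []
-110 30 -90 []
-110 40 0 [([0.15, 0.43, 2.65, 3.45, 0.82, -1.59], np.float64(0.05))]
-110 40 90 [([0.15, 0.43, 2.65, 3.45, 0.82, -0.02], np.float64(0.05))]
-110 40 -90 []
-110 50 0 [([0.11, 0.27, 2.49, 3.62, 0.34, -1.84], np.float64(0.21))]
-110 50 90 [([0.11, 0.27, 2.49, 3.62, 0.34, -0.27], np.float64(0.21))]
-110 50 -90 []
-110 60 0 [([0.07, 0.22, 2.34, -0.95, 0.13, 2.7], np.float64(0.0))]
-110 60 90 [([0.07, 0.22, 2.34, -0.95, 0.13, -2.02], np.float64(0.02))]
-110 60 -90 [([0.07, 0.22, 2.34, -0.95, 0.13, 1.13], np.float64(0.02))]
-110 70 0 [([0.03, 0.22, 2.2, -0.16, 0.38, 1.88], np.float64(0.27))]
-110 70 90 []
-110 70 -90 [([0.03, 0.22, 2.2, -0.16, 0.38, 0.31], np.float64(0.27))]
```

```bash
python3 -c "
from ik import *
for x,z in ((-155,80),(-155,50),(-110,50)):
  for p in (46,48): print(x,z,p,[q.round(2).tolist() for q in ik(W([x/1000,0,z/1000]),TP(p))])
"; python3 st.py -155 0 80 47
```

```text
-155 80 46 [[0.18, 0.18, 2.58, 3.7, 0.42, -1.86]]
-155 80 48 [[0.17, 0.16, 2.55, 3.79, 0.34, -1.96]]
-155 50 46 [[0.18, 0.3, 2.64, 3.54, 0.59, -1.68]]
-155 50 48 [[0.17, 0.27, 2.61, 3.58, 0.49, -1.74]]
-110 50 46 [[0.13, 0.32, 2.56, 3.52, 0.51, -1.71]]
-110 50 48 [[0.12, 0.29, 2.52, 3.56, 0.43, -1.77]]
q [ 0.07 -0.05  2.49  4.32  0.12 -2.59] rotpos [-164.2  -15.   136.9] F [-0.2 -0.   0.7] 18.75
[[-0.725, 0.678, -0.121], [0.103, -0.066, -0.992], [-0.68, -0.732, -0.022]]
ROW [ 3.2   4.83 -1.36] [ 0.19 -0.03  0.01]
```

```bash
python3 -m jog '[255,0.4,0.6,-0.2,0,0,0, 255,0.8,1.2,-0.4,0,0,0, 255,1.2,1.8,-0.6,0.05,0,0, 255,1.6,2.4,-0.8,0.1,0,0, 255,2,3,-1,0.15,0,0, 255,2.4,3.6,-1.2,0.19,0,0, 255,2.8,4.2,-1.36,0.19,0,0, 255,3.2,4.8,-1.36,0.19,0,0, 255,3.2,4.8,-1.36,0.19,0,0]'
python3 st.py -150 0 50 47
python3 - <<'E'
from ang import *
cv2.imwrite("pics/w12.png",im["color"])
E
```

```text
clock: 19.88
position: [0.4469, 0.072, 0.08]
ee_rot: [-0.212, -0.303, -0.64, 0.674]
contact_force: [0.7, -0.7, 0.5]
width: 0.0002
q [ 0.17  0.17  2.57  3.74  0.38 -1.9 ] rotpos [-155.6    0.4   80. ] F [ 0.8 -0.6  0.5] 19.875
[[-0.726, 0.674, -0.137], [0.102, -0.092, -0.991], [-0.68, -0.733, -0.002]]
ROW [1.63 2.58 0.04] [ 0.   -0.02  0.02]
```

View pics/w12.png

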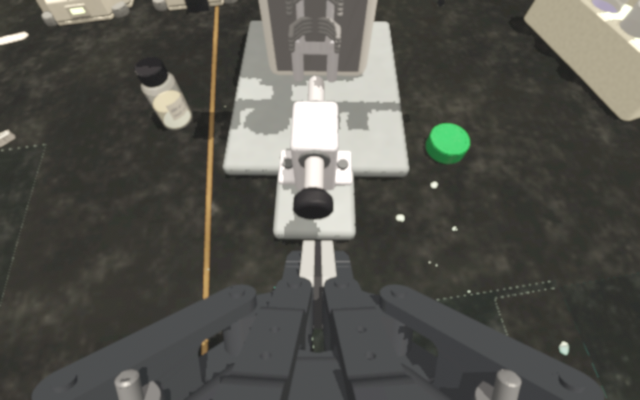

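```bash
python3 - <<'E'
from ang import *
R=Rw()
for p in [(313,205),(296,207),(330,206),(278,237),(352,237),(225,172),(407,174)]:
    z=.058 if p[0] in(313,296,330) else .015
    print(p,(R.T@(onz(im,*p,z,s)-O)).round(4))
E
```

```text
(313, 205) [-0.117  0.003  0.058]
(296, 207) [-0.1183  0.013   0.058 ]
(330, 206) [-0.1177 -0.0071  0.058 ]
(278, 237) [-0.1209  0.0284  0.015 ]
(352, 237) [-0.1211 -0.0239  0.015 ]
(225, 172) [-0.0666  0.0729  0.015 ]
(407, 174) [-0.0692 -0.0695  0.015 ]
```

```bash
python3 -m jog '[255,0.8,1.0,-0.1,0,0,0, 255,1.3,1.8,-0.15,0,0,0, 255,1.63,2.58,-0.15,0,0,0, 255,1.63,2.58,-0.15,0,0,0, 255,1.63,2.58,-0.15,0,0,0]'
python3 st.py -135 2 50 47
```

```text
clock: 20.6
position: [0.453, 0.0721, 0.0507]
ee_rot: [-0.212, -0.304, -0.639, 0.674]
contact_force: [-0.5, 0.3, 0.5]
width: -0.0001
q [ 0.17  0.29  2.61  3.57  0.52 -1.72] rotpos [-149.5    1.3   50.7] F [-0.5  0.2  0.5] 20.6
[[-0.725, 0.675, -0.139], [0.104, -0.093, -0.99], [-0.681, -0.732, -0.003]]
ROW [-1.02  1.04 -0.07] [-0.   -0.03  0.01]
```

```bash
python3 -m jog '[255,-0.35,0.35,-0.05,0,0,0, 255,-0.7,0.7,-0.07,0,0,0, 255,-1.02,1,-0.07,0,0,0, 255,-1.2,1.15,-0.07,0,0,0, 255,-1.4,1.3,-0.07,0,0,0, 255,-1.6,1.5,-0.07,0,0,0, 255,-1.8,1.7,-0.07,0,0,0, 255,-2.0,1.85,-0.07,0,0,0, 255,-2.15,2,-0.07,0,0,0, 255,-2.15,2,-0.07,0,0,0]'
python3 st.py -112 2 50 47
python3 - <<'E'
from ang import *
cv2.imwrite("pics/w13.png",im["color"])
E
```

```text
clock: 21.85
position: [0.482, 0.0686, 0.05]
ee_rot: [-0.211, -0.304, -0.639, 0.674]
contact_force: [-0.8, 0.6, -0.4]
width: -0.0002
q [ 0.14  0.3   2.55  3.55  0.48 -1.74] rotpos [-120.3    1.8   50. ] F [-0.9  0.4 -0.4] 21.85
[[-0.726, 0.674, -0.139], [0.104, -0.093, -0.99], [-0.68, -0.733, -0.003]]
ROW [-0.61  0.57 -0.02] [-0.   -0.03  0.02]
```

View pics/w13.png

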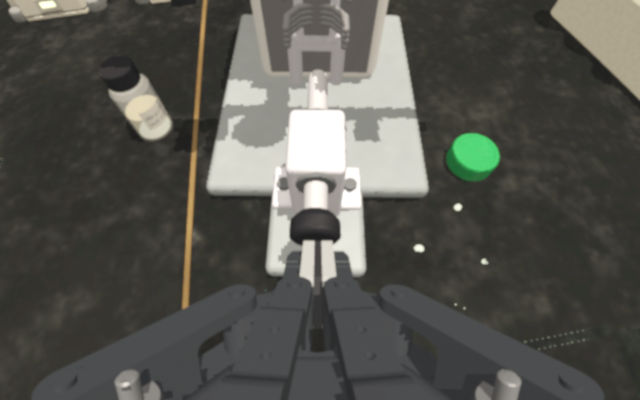

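```bash
python3 -m jog '[255,-0.12,0.11,0,0,0,0, 255,-0.24,0.22,0,0,0,0, 255,-0.36,0.34,0,0,0,0, 255,-0.48,0.45,0,0,0,0, 255,-0.6,0.56,0,0,0,0, 255,-0.6,0.56,0,0,0,0]'
python3 st.py -107 2 50 47
python3 -m jog '[255,-0.1,0.09,0,0,0,0, 255,-0.2,0.18,0,0,0,0, 255,-0.2,0.18,0,0,0,0]'
python3 st.py -107 2 50 47
python3 - <<'E'
from ang import *
cv2.imwrite("pics/w14.png",im["color"])
E
```

```text
clock: 22.65
position: [0.4904, 0.0675, 0.0502]
ee_rot: [-0.212, -0.304, -0.639, 0.674]
contact_force: [-1.1, -1.5, -0.5]
width: -0.0001
q [ 0.13  0.3   2.54  3.55  0.46 -1.74] rotpos [-111.9    1.8   50.2] F [-0.9 -1.7 -0.5] 22.65
[[-0.725, 0.674, -0.139], [0.104, -0.093, -0.99], [-0.68, -0.733, -0.003]]
ROW [-0.35  0.34 -0.02] [-0.   -0.03  0.02]
clock: 23.02
position: [0.493, 0.0672, 0.0502]
ee_rot: [-0.212, -0.304, -0.639, 0.674]
contact_force: [-1.2, 0.1, -1.0]
width: -0.0001
q [ 0.12  0.31  2.53  3.55  0.46 -1.74] rotpos [-109.2    1.8   50.2] F [-1.2 -0.1 -1. ] 23.025
[[-0.725, 0.674, -0.139], [0.104, -0.093, -0.99], [-0.68, -0.733, -0.003]]
ROW [-0.15  0.17 -0.02] [-0.   -0.03  0.02]
```

View pics/w14.png

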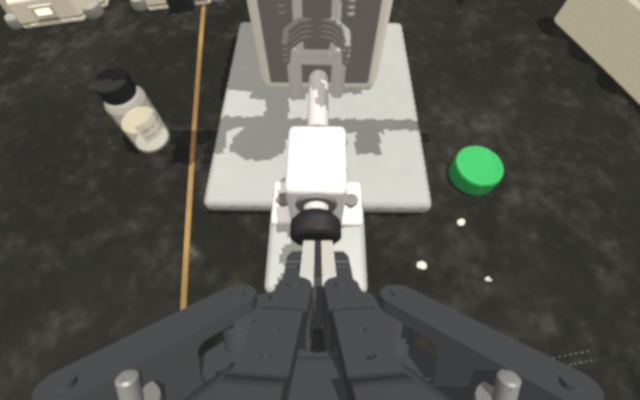

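```bash
for k in 1 2; do python3 -m jog '[255,-0.07,0.07,0,0,0,0, 255,-0.15,0.14,0,0,0,0, 255,-0.15,0.14,0,0,0,0]' >/dev/null
python3 st.py|head -1; done
```

```text
q [ 0.12  0.31  2.53  3.55  0.46 -1.74] rotpos [-107.2    1.8   50.2] F [-0.9 -0.2  0.4] 23.45
q [ 0.12  0.31  2.53  3.55  0.45 -1.74] rotpos [-106.3    1.7   49.9] F [-6.4 -0.2  3.3] 23.825
```

```bash
python3 -m jog '[255,-0.07,0.07,0,0,0,0, 255,-0.15,0.14,0,0,0,0, 255,-0.15,0.14,0,0,0,0]' >/dev/null
python3 st.py|head -1; python3 - <<'E'
from ang import *
cv2.imwrite("pics/w15.png",im["color"])
E
```

```text
q [ 0.12  0.31  2.52  3.55  0.45 -1.75] rotpos [-106.2    1.6   49.4] F [-12.6   0.2  10.1] 24.2
```

View pics/w15.png

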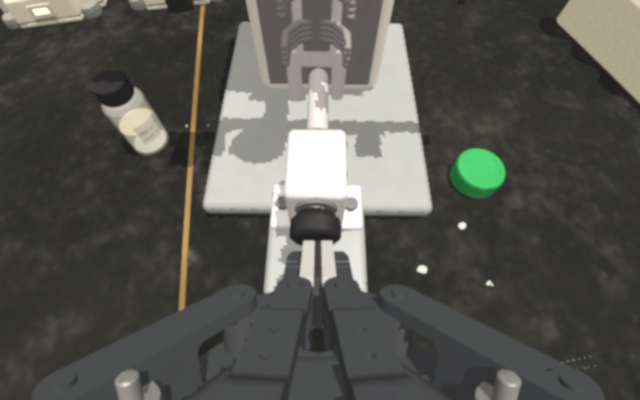

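```bash
python3 -m jog '[255,0.4,-0.4,0,0,0,0, 255,1.1,-1.0,0,0,0,0, 255,2.2,-2,0,0,0,0, 255,2.6,-2.5,0,0,0,0, 255,2.6,-2.5,0,0,0,0]' >/dev/null
python3 st.py|head -1; python3 - <<'E'
from ang import *
cv2.imwrite("pics/w16.png",im["color"])
cv2.imwrite("pics/w16z.png",cv2.resize(im["color"][0:260,200:440],None,fx=2.5,fy=2.3,interpolation=2))
c=get_image("side")["color"]; cv2.imwrite("pics/s16.png",cv2.resize(c[130:250,240:340],None,fx=6,fy=5,interpolation=2))
c=get_image("top")["color"]; cv2.imwrite("pics/t16.png",c)
E
```

```text
q [ 0.16  0.29  2.59  3.57  0.5  -1.73] rotpos [-140.     2.    50.7] F [-0.4 -0.2 -0.1] 24.875
```

View pics/w16z.png

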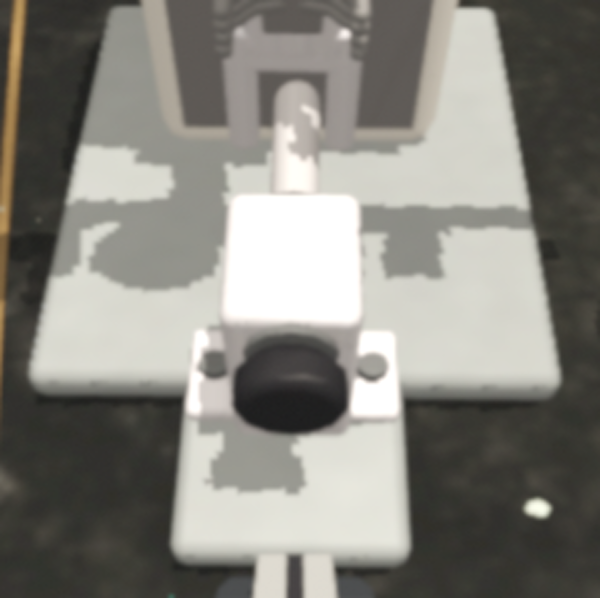

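View pics/s16.png

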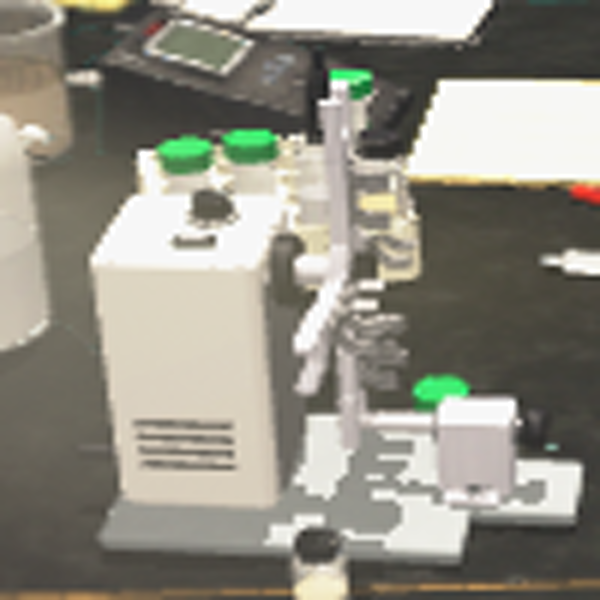

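```bash
python3 - <<'E'
from ang import *
R=Rw()
zf=lambda p:((p-np.array([200,0]))*[2.5,2.3]).round(0)
for n,X in {'guide top front L':(-.085,.015,.07),'guide top front R':(-.085,-.015,.07),'guide top back L':(-.045,.015,.07),'tongue L':(-.12,.03,.015),'tongue R':(-.12,-.03,.015),'base L':(-.065,.075,.015),'knob102 bot':(-.102,0,.0455),'knob102 top':(-.102,0,.0705),'knob102L':(-.102,.0125,.058),'knob106 bot':(-.106,0,.0455),'knob106 top':(-.106,0,.0705),'knob106L':(-.106,.0125,.058)}.items():
    print(n,zf(proj(im,W(X),s)))
c=cv2.cvtColor(im["color"],cv2.COLOR_BGR2GRAY)[130:200,270:345]
cv2.imwrite("pics/k.png",cv2.resize(c,None,fx=8,fy=8,interpolation=2))
E
```

```text
guide top front L [228. 325.]
guide top front R [378. 324.]
guide top back L [234. 193.]
tongue L [179. 562.]
tongue R [427. 561.]
base L [ 27. 387.]
knob102 bot [303. 447.]
knob102 top [304. 389.]
knob102L [242. 420.]
knob106 bot [303. 462.]
knob106 top [304. 406.]
knob106L [242. 436.]
```

View pics/k.png

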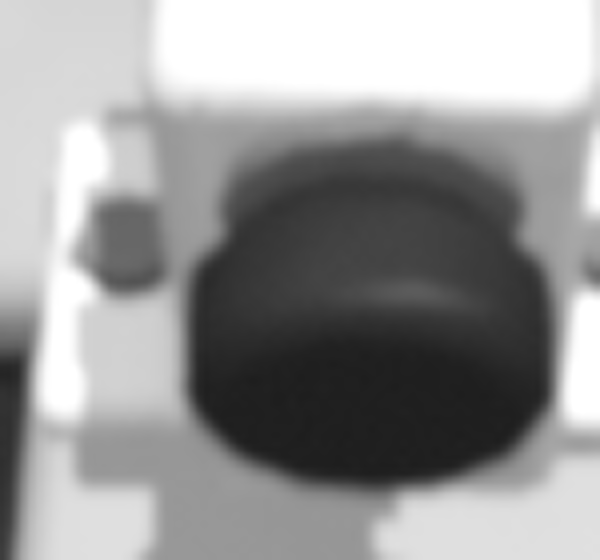

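View pics/t16.png

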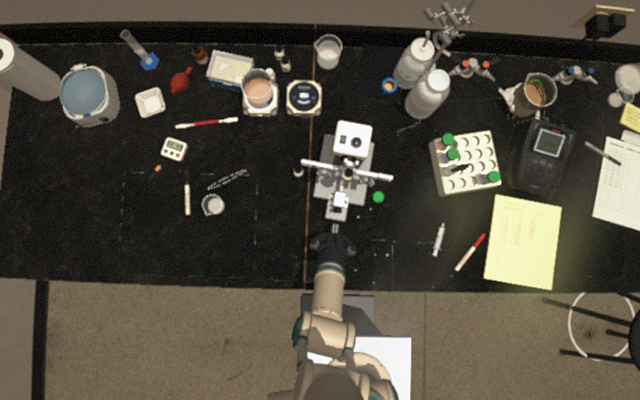

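```bash
python3 - <<'E'
import cv2,numpy as np
a=cv2.imread("pics/top0.png").astype(int);b=cv2.imread("pics/t16.png").astype(int)
def cen(i,m,x0,x1,y0,y1):
    r=i[y0:y1,x0:x1]; k=m(r); ys,xs=np.nonzero(k); return xs.mean()+x0,ys.mean()+y0,k.sum()
for n,m,w in [("housing",lambda r:r.min(2)>215,(330,375,118,160)),("cap",lambda r:(r[...,1]-r[...,2]>50),(365,390,185,210)),("vial",lambda r:r.max(2)>90,(290,305,162,180)),("beaker",lambda r:r.max(2)>100,(195,230,190,220)),("guide",lambda r:r.min(2)>215,(325,355,188,212)),("syr",lambda r:r.max(2)>110,(425,450,220,260)),("forceps",lambda r:r.max(2)>90,(200,250,165,195)),("marker",lambda r:r.max(2)>100,(178,195,178,220))]:
    print(n,np.round(cen(a,m,*w),1),np.round(cen(b,m,*w),1))
E
python3 st.py -175 0 150 47
```

```text
housing [353.  137.7 817. ] [352.8 137.9 850. ]
cap [377.9 196.4 108. ] [378.  196.5 109. ]
vial [298.4 173.5  39. ] [299.5 170.9  56. ]
beaker [213.4 204.7 303. ] [213.4 204.6 309. ]
guide [340.1 199.3 159. ] [340.3 199.1 171. ]
syr [438.5 239.6 176. ] [438.5 239.4 181. ]
forceps [225.2 180.2  96. ] [225.7 179.9 107. ]
marker [187.  199.1 157. ] [187.  199.1 158. ]
q [ 0.16  0.29  2.59  3.57  0.5  -1.73] rotpos [-138.7    2.    51. ] F [ 0.4 -0.  -0.1] 25.075
[[-0.725, 0.675, -0.139], [0.104, -0.093, -0.99], [-0.681, -0.732, -0.003]]
ROW [-4.08 -9.72  0.19] [-0.   -0.03  0.01]
```

```bash
python3 -c "
from rig import sign_off
print(sign_off())"
```

```text
the job is handed in; nothing more can be done
None
```

The vial now stands straight up with its cap on top, and the parking bolt is pushed home with its nose in the bottom arm's slot. I handed the job in at about 25 s.

**Rotor:** I turned it about 137° counter-clockwise with the shut fingertips. I pushed two arm ends in turn, then gave a last small nudge. The vial was never pushed.

**Bolt:** I pushed the knob in small steps until it stopped moving at about 12.6 N forward, with about 10 N upward on the tool. I then drew the fingers about 30 mm clear.

**Last checks:**
- **Vial:** Before bolting, the arms measured about 0–2° from square. I did not measure the angle again after bolting.
- **Bolt:** The wrist picture shows the nose between the tines. The knob face is at or slightly beyond the expected home position, by about 2 mm, which is within the camera calibration.
- **Surroundings:** In the top view the housing, bolt guide block, green cap, beaker, syringe, forceps and marker are within 0.5 pixel of where they started.
- **Disagreement:** The top-view check for vial_a shifted by 1–3 pixels. I think this is because an arm tip now shows inside the area I checked. The pushes came nowhere near that vial, and the last pictures show it still standing, but I did not measure its position separately.

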